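# Fold the three-bar trivet and stow it in its tray

### The arm

A 6-joint arm with a two-finger parallel gripper is mounted at the origin on a cart in front of the work surface, level with it; the furniture and walls round the work are solid. World frame = base frame: x ahead of the robot, y to its left, z up, the work surface at z = 0. Lengths are in m, angles in rad, forces in N, time in s.
With the tool pointing down it reaches from about 0.25 to 0.775 m from the base axis. Payload 4 kg.
Tool frame: the origin (TCP) lies at the very end of the fingers, on their centre line; the grasp point (between the pads) lies 19 mm behind it; z points along the fingers, y is the direction in which the jaws open and shut (so a half turn about z gives the same grasp; the last joint's range is limited). The gripper opens to 85 mm and grips with 20 to 120 N. Pads are 22 mm wide; open, the fingers measure 114 mm over their backs; the gripper's body (76 mm by 85 mm) begins 54 mm behind the grasp point. The pads swing forward as they close: fully open they stand 13 mm farther back than shut.
Start: joints at [-1.349, 0.087, 1.371, -0, 1.684, -0.103], TCP at [0.176, -0.521, 0.231] pointing down, gripper open.
Joint ranges: [-3.1, 3.1], [-0.76, 2.03], [0.27, 2.55], [-1.08, 4.22], [0.17, 2.65], [-2.57, 2.57]. Speed limits (rad/s): [2.79, 2.79, 3.14, 3.14, 3.14, 3.14].

### API

Orientations are given as a 3x3 rotation matrix whose columns are the frame's x, y, z axes.
In Python, from plant import * gives the robot as it stands. The module is installed in compiled form; this text tells all that it offers.
- The arm moves only by the shell command python3 -m pendant 'ROWS' [FORCE]. ROWS is JSON, a list of rows, each a list of 7 numbers: the shift along the world's x, y, z in units of 0.5 m (1.0 is 0.5 m), then the turn, a rotation vector about the world's x, y, z in units of pi rad (1.0 is pi rad), then the closure in counts, from 0 (fully open) to 255 (shut). A call has 1 to 5 rows; each row is the pose to reach, as a shift and turn from the pose commanded when the call began, turning the shorter way round; what a row does not reach only later rows make up. A row lasts 1/8 s, in which the tool goes at most 62.5 mm and 10.7 degrees, less where a joint would pass 70% of its speed; a pose out of reach is approached as far as the arm can. A call with a number of a shift or a turn outside -1 to 1 is refused whole. A call with a gripper value outside its range is refused whole. The fingers move at their own pace and stop on an object; FORCE is the grip in N (left out, the last holds). Time passes only in rows, so rows that repeat a pose let the fingers close. It gives the time, the measured TCP pose, the force and the opening at its end, in the units of the state.
- get_obs(): the state, without advancing time (a new reading comes with each control period).
- grab_frame(name): name is "scene" or "top"; returns (picture, depth): 420x560x3 uint8, blue, green, red; 420x560 float32, m along the optical axis (not along the pixel's ray), 0 where there is no reading.
- camera_params(name): a dict with "fx", "fy", "cx", "cy" (pixels), "distortion" ([k1, k2, p1, p2, k3] as OpenCV has them; the pictures are not rectified), "R" (3x3) and "t" (3): a world point X has camera coordinates R X + t. Camera axes: x right, y down, z forward; pixel columns grow to the right and rows downward; lengths in m; the calibration is good to about 2 mm. A picture is of the moment at which its call begins. camera_params takes no time and is no camera call.
- finish_job(): hands the job in, once; it reports no verdict.
Trained networks look in the newest picture that a camera, given by its name, has taken for a name from the list of things; names that differ only in an ending like _2 or _b are one class to them, and where a whole thing is asked for, a point or a joint stands for the part that bears it (a point fixed in the world has none). Each returns a list of dicts, best first, with "confidence" (0 to 1); they miss things now and then, are a little off and sometimes report something else, mostly with a low value. They report only what shows in the picture. A call takes as long as a camera call.
- cut_out(camera, thing): "pixels" (420x560 bool, what is visible of it) and "rect" ([centre column, centre row, width, height] in pixels, round what is visible of it).
The state is a dict: "clock": time; "qpos": joint angles; "qd": joint speeds; "effort": joint torques, N m; "position": TCP position; "tcp_rot": TCP orientation; "force": force on the tool from outside, world axes, zero at the start; "moment": the same for the moment, N m; "gripper_width": finger opening in m.
Only numpy, scipy, OpenCV 4.12 (cv2) and the standard library are available. Lean on these libraries where they do the work, as an engineer would, in place of code of your own. Each camera call takes 0.05 s, during which the arm holds its last target. There are 200 camera calls.

### The job

Fold up the wooden trivet in its proper order: first swing the short bar in flat against the middle bar while the middle bar still stands open, then swing that pair in against the base bar so that the short bar lies between the other two. With the trivet folded on the table, pick it up as one piece and set it down flat inside its wooden tray, fully folded and not dropped from a height. Leave the honey jar and the price sign behind the trivet standing where they are.

Things in the scene. Friction and masses are not known exactly. Their poses are not given: they have to be found in the camera images.
- base_bar_mid (a point): Centre (half-way up) of the trivet's base bar: light wood, 110 long, 16 wide, 20 high, 240 g (weighted), steel strip on top. Axes: x along the bar away from its pivot, y across towards the side where the other bars fold in, z up. Trivet: three such bars, loose on the table, joined end to end by two upright steel pivots, swinging in the table's plane
- hinge_base (a point): Axis of the pivot joining base bar and middle bar, half-way up: 62 mm back (-x) and 18 mm sideways (+y) from the base bar's centre; axes as the base bar's. The short bar must be folded before the middle bar: later the base bar blocks it
- middle_bar (a joint): Angle of the middle bar about hinge_base (rad): 0 = folded, parallel to the base bar, centre lines 36 mm apart; grows anticlockwise seen from above as it opens, to 2.2. Friction 0.03 N m, stays where it is left. Starts at 1.05 to 1.45
- middle_bar_mid (a point): Centre (half-way up) of the middle bar, 110 long, 16 wide, 20 high, 70 g. Axes: x along the bar from hinge_base to hinge_short, y towards its outer side (away from the side where the short bar and base bar fold), z up. hinge_base is at (-62, -18) mm, hinge_short at (+62, -9) mm from it; with its ears it reaches 70 mm either way
- hinge_short (a point): Axis of the pivot at the far end of the middle bar that joins it to the short bar, half-way up. Axes as the middle bar's
- short_bar (a joint): Angle of the short bar about hinge_short (rad): 0 = folded flat along the inner side of the middle bar, centre lines 18 mm apart; grows anticlockwise seen from above as it opens, to 2.2. Friction 0.02 N m, stays where it is left. Starts at 1.1 to 1.5
- short_bar_mid (a point): Centre (half-way up) of the short bar, 80 long, 16 wide, 20 high, 50 g. Axes: x along the bar towards hinge_short (free end at x = -40 mm), y towards the face that folds against the middle bar (so -y is its outer face), z up. hinge_short lies at (+47, +9) mm from it
- bundle_mid (a point): Centre (half-way up) of the trivet once folded, fixed to the base bar 18 mm to its +y side; axes as the base bar's. The folded trivet is 140 mm long (x), 52 mm wide (y), 20 mm high, 360 g, and can be gripped across y at its middle
- tray_floor (a point): Centre of the inner floor (6 mm above the table) of the wooden tray, fixed to the table. Inside 156 mm along x, 68 mm along y (outside 166 x 78); 5 mm walls rise 22 mm above the floor; both long sides are cut away to the floor over the middle 90 mm, for fingers. The folded trivet goes in either way round
- honey_jar_mid (a point): Centre of a loose glass jar with a lid, 62 mm across, 86 mm high; leave it
- price_block_1_mid (a point): Centre of a loose small black price sign in a wooden block, 62 mm wide, 22 mm deep, 58 mm high; leave it

How it is judged:
On the way, in this order (a step that is already met when the one before it is completed fails the run):
1. the short bar is folded against the middle bar (within 0.12 rad) while the middle bar still stands open (over 0.6 rad) (value of joint short_bar below 0.12 rad and value of joint middle_bar above 0.6 rad), for 0.2 s.
2. the middle bar is folded too (both hinges within 0.12 rad), the trivet still on the table (value of joint each of short_bar, middle_bar below 0.12 rad and height (world z) of bundle_mid below 0.02 m), for 0.2 s.
3. the folded trivet is lifted clear of the table (height (world z) of bundle_mid above 0.04 m and value of joint each of short_bar, middle_bar below 0.12 rad), for 0.1 s.
At the end, for the whole second after the job is handed in: The trivet lies at rest, flat on the tray's floor between its walls (its centre within 14 mm of the tray's, in line within 0.15 rad, its centre less than 15 mm above the floor, tilt under 0.08 rad), either end first, with both hinges folded to within 0.12 rad (value of joint each of short_bar, middle_bar below 0.12 rad and horizontal distance between bundle_mid and tray_floor below 0.014 m and angle between the x axis of bundle_mid and the x axis of tray_floor, either way round below 0.15 rad and z of bundle_mid in the frame of tray_floor below 0.015 m and angle between bundle_mid's own z axis and vertical below 0.08 rad and linear speed of trivet below 0.02 m/s); the robot touches nothing.
It fails at once if the trivet is let go while more than 50 mm up (height (world z) of bundle_mid above 0.05 m and contact force between the fingers and trivet below 0.05 N).
It fails at once if the honey jar or the price sign is shifted by more than 25 mm or knocked over (distance of any of honey_jar_mid, price_block_1_mid from where it was at the start of the episode above 0.025 m).
It also fails if it takes over 69 s, if anything falls off the work surface, if the arm or the gripper's body presses on something with over 40 N, if the wrist force passes 120 N, or if a joint passes its speed limit or range.

## Working session

There is one attempt and no reset: what is moved stays moved. The work goes in short steps, Python scripts to look and compute and a shell command to move; the robot and the scene stay as the last step left them, time stands still between calls to the robot, and variables do not carry over. Pictures are saved under pics/ and viewed, about 8 in all and at most 12, crops included, and the job is handed in when it is done.

```bash
mkdir -p pics; cat > h.py <<'E'
from plant import *
import numpy as np, cv2
def pts(cam,mask,depth):
    p=camera_params(cam); K=np.array([[p['fx'],0,p['cx']],[0,p['fy'],p['cy']],[0,0,1.]])
    v,u=np.nonzero(mask&(depth>0)); d=depth[v,u]
    n=cv2.undistortPoints(np.c_[u,v].astype(float).reshape(-1,1,2),K,np.array(p['distortion'],float)).reshape(-1,2)
    X=np.c_[n*d[:,None],d]; return (X-np.array(p['t']))@np.array(p['R'])
def look(cam,thing):
    r=cut_out(cam,thing); return r
E
python3 - <<'E'
from h import *
for c in ("top","scene"):
    im,d=grab_frame(c); cv2.imwrite(f"pics/{c}0.png",im); np.save(f"pics/{c}d0.npy",d)
    for t in ("base_bar_mid","middle_bar_mid","short_bar_mid","tray_floor","honey_jar_mid","price_block_1_mid"):
        for r in look(c,t)[:2]:
            P=pts(c,r["pixels"],d)
            if len(P)==0: print(c,t,'nopts');continue
            z=P[:,2]; Q=P[z>np.percentile(z,95)-.006]
            rc=cv2.minAreaRect((Q[:,:2]*1000).astype(np.float32))
            print(c,t,round(r["confidence"],2),np.round(r["rect"]),len(P),"ztop",np.round(np.percentile(z,95),3),"rect",np.round(rc[0],1),np.round(rc[1],1),round(rc[2],1))
    print({k:np.round(v,3).tolist() for k,v in camera_params(c).items()})
print(get_obs()['tcp_rot'],get_obs()['clock'],get_obs()['position'])
E
```

```text
top middle_bar_mid 0.97 [281. 250.  60.  67.] 852 ztop 0.023 rect [593.3 146.7] [ 93.6 150.2] 42.3
top short_bar_mid 0.65 [270. 266.  35.  32.] 315 ztop 0.023 rect [552.9 190. ] [93.5 19.7] 56.3
top tray_floor 0.69 [364. 234.  43.  81.] 2655 ztop 0.028 rect [630.9 -16.2] [ 77.  167.2] 84.4
top tray_floor 0.38 [281. 253.  61.  66.] 864 ztop 0.023 rect [593.1 147. ] [ 93.6 149.6] 42.3
top honey_jar_mid 0.58 [209. 182.  32.  35.] 800 ztop 0.089 rect [737.3 331.2] [52.1 53.9] 64.6
top price_block_1_mid 0.63 [305. 184.  25.  14.] 291 ztop 0.058 rect [750.2 117.7] [ 3.  59.3] 17.8
{'fx': 397.503, 'fy': 397.503, 'cx': 277.638, 'cy': 209.756, 'distortion': [-0.084, 0.0, 0.0, 0.0, 0.0], 'R': [[0.013, -1.0, -0.002], [-0.982, -0.012, -0.187], [0.187, 0.005, -0.982]], 't': [0.166, 0.676, 0.779]}
scene base_bar_mid 0.6 [285. 276. 106.  80.] 3029 ztop 0.021 rect [612.2 188. ] [144.1 165. ] 75.1
scene middle_bar_mid 0.92 [301. 275.  72.  78.] 1827 ztop 0.021 rect [598.4 147.3] [ 95.7 150.7] 47.2
scene short_bar_mid 0.64 [298. 303.  65.  22.] 908 ztop 0.021 rect [553.1 189.1] [93.7 21.4] 55.4
scene tray_floor 0.87 [388. 233.  87.  81.] 3630 ztop 0.028 rect [630.3 -18. ] [ 81. 170.] 84.0
scene tray_floor 0.56 [299. 278.  68.  77.] 1776 ztop 0.021 rect [592.5 145.7] [ 91.2 148.7] 44.3
scene honey_jar_mid 0.8 [165. 238.  48.  62.] 2072 ztop 0.087 rect [735.6 330.5] [55.4 55.6] 30.9
scene price_block_1_mid 0.72 [285. 206.  30.  45.] 855 ztop 0.056 rect [749.2 117. ] [ 5.8 61.1] 16.5
{'fx': 543.509, 'fy': 543.509, 'cx': 283.486, 'cy': 214.363, 'distortion': [-0.144, 0.0, 0.0, 0.0, 0.0], 'R': [[-0.426, -0.905, 0.012], [-0.576, 0.261, -0.775], [0.698, -0.337, -0.632]], 't': [0.427, 0.407, 0.482]}
[[ 9.47701786e-01  3.19157210e-01  3.15998248e-05]
 [ 3.19157211e-01 -9.47701781e-01 -9.40969799e-05]
 [-8.45193317e-08  9.92611878e-05 -9.99999995e-01]] 0.7 [ 0.17552789 -0.5212412   0.23136289]
```

```bash
python3 - <<'E'
from h import *
# orthographic mosaic at z=20mm plane: sampled pictures, top left/scene right; x 0.48..0.78, y -0.08..0.38... 2px/mm
from itertools import product
s=1.25
outs=[]
xs=np.arange(.78,.46,-.001/s); ys=np.arange(.39,-.07,-.001/s)
for c in ("scene",):
    p=camera_params(c);K=np.array([[p['fx'],0,p['cx']],[0,p['fy'],p['cy']],[0,0,1.]])
    Y,X=np.meshgrid(ys,xs); W=np.c_[X.ravel(),Y.ravel(),np.full(X.size,.02)]
    uv,_=cv2.projectPoints(W,cv2.Rodrigues(np.array(p['R']))[0],np.array(p['t'],float),K,np.array(p['distortion'],float))
    uv=uv.reshape(X.shape+(2,)).astype(np.float32)
    im=cv2.imread(f"pics/{c}0.png"); o=cv2.remap(im,uv[...,0],uv[...,1],cv2.INTER_LINEAR)
    for k in range(0,10):
        x=.5+.05*k
        r=int((.78-x)*1000*s)
        if 0<r<len(xs): cv2.line(o,(0,r),(8,r),(0,0,255),1); cv2.putText(o,f"{x:.2f}",(10,r+4),0,.35,(0,0,255))
        y=-.05+.05*k; q=int((.39-y)*1000*s); cv2.line(o,(q,0),(q,8),(0,0,255),1); cv2.putText(o,f"{y:.2f}",(q-10,18),0,.35,(0,0,255))
    outs.append(o)
cv2.imwrite("pics/ortho0.png",outs[0]); print(outs[0].shape)
a=cv2.imread("pics/scene0.png")[150:350,100:470]; cv2.imwrite("pics/crop0.png",cv2.resize(a,None,fx=2.1,fy=2.1,interpolation=cv2.INTER_CUBIC))
E
```

```text
(400, 575, 3)
```

View pics/ortho0.png

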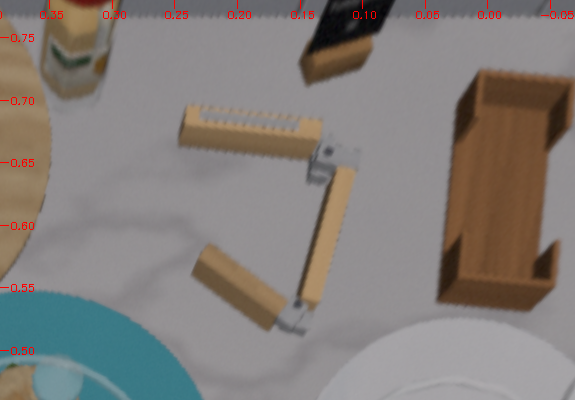

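View pics/crop0.png

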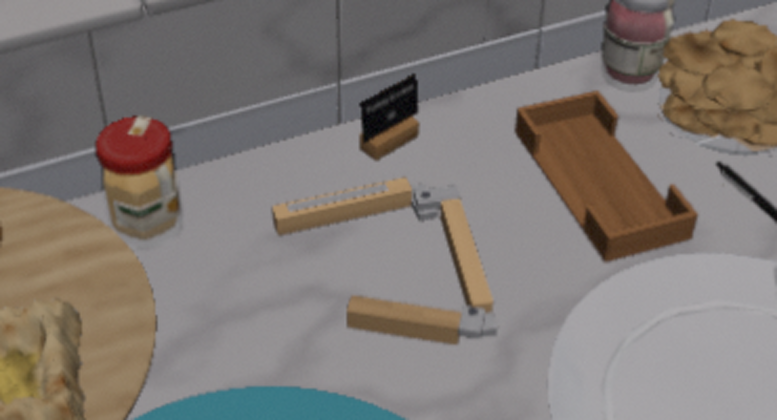

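```bash
cat >> h.py <<'E'
from scipy.optimize import least_squares, minimize
from scipy.spatial import cKDTree
def R2(a): return np.array([[np.cos(a),-np.sin(a)],[np.sin(a),np.cos(a)]])
def model(q):
    x,y,th,m,s=q; b=np.array([x,y]); A=R2(th); hb=b+A@[-62,18]
    M=R2(th+m); mm=hb+M@[62,18]; hs=mm+M@[62,-9]; S=R2(th+m+s); sm=hs-S@[47,9]
    return dict(b=b,hb=hb,mm=mm,hs=hs,sm=sm,th=th,tm=th+m,ts=th+m+s,bun=b+A@[0,18])
def cost(q,P,T):
    k=model(q); c=0; D=[]; U=[]
    for o,t,L in((k['b'],k['th'],110),(k['mm'],k['tm'],110),(k['sm'],k['ts'],80)):
        l=np.abs((P-o)@R2(t))-[L/2,8]; D.append(np.hypot(*np.maximum(l,0).T))
        g=np.stack(np.meshgrid(np.linspace(-L/2+1,L/2-1,25),[-7,-3.5,0,3.5,7]),-1).reshape(-1,2); U.append(o+g@R2(t).T)
    for o in(k['hb'],k['hs']): D.append(np.maximum(np.hypot(*(P-o).T)-12,0))
    d=np.minimum(np.min(D,0),12); u=np.minimum(T.query(np.vstack(U))[0],12)
    return (d**2).mean()+(u**2).mean()
def fit(q0,save=None):
    P=[]
    for c in("top","scene"):
        im,d=grab_frame(c)
        if save: cv2.imwrite(f"pics/{c}{save}.png",im)
        X=pts(c,np.ones(d.shape,bool),d); c0=model(q0)['mm']/1000
        k=(X[:,2]>.013)&(X[:,2]<.027)&(np.abs(X[:,0]-.61)<.11)&(X[:,1]>.075)&(X[:,1]<.28)
        P.append(X[k,:2]*1000)
    P=np.vstack(P); T=cKDTree(P); best=None
    for dm in(-.2,0,.2):
      for ds in(-.2,0,.2):
        q=np.array(q0,float)+[0,0,0,dm,ds]
        r=minimize(cost,q,args=(P,T),method='Nelder-Mead',options=dict(initial_simplex=np.vstack([q]+[q+np.eye(5)[i]*[8,8,.1,.1,.1][i] for i in range(5)]),maxiter=500))
        if best is None or r.fun<best.fun: best=r
    print("cost",round(best.fun,2),len(P)); return best.x
def show(q):
    print("q",np.round(q,3)); k=model(q); print({a:np.round(v,2).tolist() for a,v in k.items()}); return k
E
time python3 - <<'E'
from h import *
q=fit([680,185,1.6,1.25,1.3]); show(q); np.save('q.npy',q)
# tray frame
d=np.load('pics/scened0.npy')
for c in("top","scene"):
    im,d=grab_frame(c);X=pts(c,np.ones(d.shape,bool),d)
    k=(abs(X[:,0]-.631)<.12)&(abs(X[:,1]+.017)<.06)&(X[:,2]>.02)&(X[:,2]<.035); print(cv2.minAreaRect((X[k,:2]*1000).astype(np.float32)))
E
```

```text
cost 9.38 3415
q [682.34  185.318   1.455   1.391   1.219]
{'b': [682.34, 185.32], 'hb': [657.29, 125.82], 'mm': [592.73, 126.7], 'hs': [536.06, 153.4], 'sm': [557.25, 196.31], 'th': 1.45, 'tm': 2.85, 'ts': 4.06, 'bun': [664.46, 187.4]}
((610.4578247070312, -13.662311553955078), (84.49530029296875, 210.82850646972656), 81.81438446044922)
((611.0977172851562, -15.493942260742188), (87.41310119628906, 213.1053924560547), 81.58197784423828)
real	0m11.534s
user	0m10.248s
sys	0m0.422s
```

```bash
cat >> h.py <<'E'
def overlay(q,fn,out,box=(130,170,260,180)):
    im=cv2.imread(fn); p=camera_params("scene");K=np.array([[p['fx'],0,p['cx']],[0,p['fy'],p['cy']],[0,0,1.]])
    u0,v0,w,h=box; f=3; o=cv2.resize(im[v0:v0+h,u0:u0+w],None,fx=f,fy=f,interpolation=cv2.INTER_CUBIC)
    k=model(q)
    for c,t,L in((k['b'],k['th'],110),(k['mm'],k['tm'],110),(k['sm'],k['ts'],80)):
        g=c+np.array([[-L/2,-8],[L/2,-8],[L/2,8],[-L/2,8]])@R2(t).T
        W=np.c_[g/1000,np.full(4,.02)]
        uv=cv2.projectPoints(W,cv2.Rodrigues(np.array(p['R']))[0],np.array(p['t'],float),K,np.array(p['distortion'],float))[0].reshape(-1,2)
        cv2.polylines(o,[((uv-[u0,v0])*f).astype(int)],True,(255,0,255),1)
    cv2.imwrite(out,o)
E
python3 -c "
from h import *
overlay(np.load('q.npy'),'pics/scene0.png','pics/ov0.png')"
```

```text
(no output)
```

View pics/ov0.png

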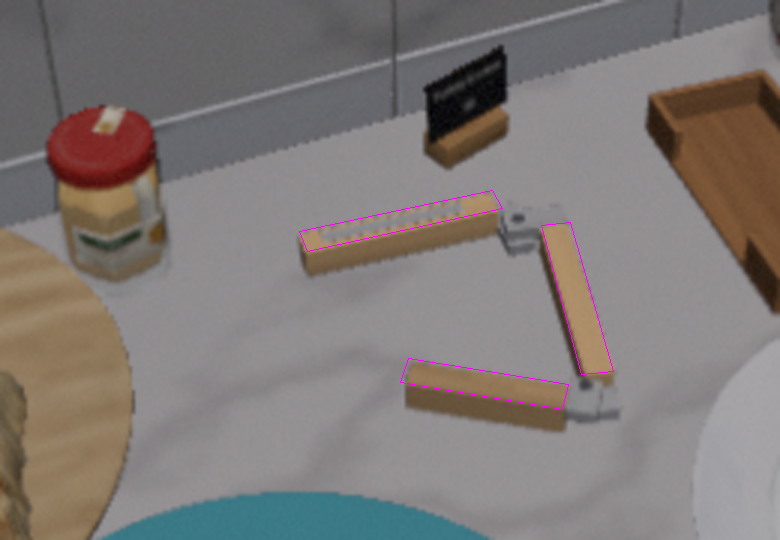

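```bash
R='x'; python3 -m pendant '[[0.28,0.52,0,0,0,0.29,0],[0.28,0.52,0,0,0,0.29,0],[0.28,0.52,0,0,0,0.29,0],[0.28,0.52,0,0,0,0.29,0],[0.28,0.52,0,0,0,0.29,0]]'
python3 -m pendant '[[0.28,0.52,0,0,0,0.29,0],[0.28,0.52,0,0,0,0.29,0],[0.28,0.52,0,0,0,0.29,0],[0.28,0.52,0,0,0,0.29,0],[0.28,0.52,0,0,0,0.29,0]]'
```

```text
clock: 1.52
position: [0.3163, -0.2591, 0.2317]
tcp_rot: [[0.322, 0.947, 0.001], [0.947, -0.322, -0.001], [-0.0, 0.001, -1.0]]
force: [-0.1, -0.1, 0.7]
gripper_width: 0.0857
clock: 2.15
position: [0.4562, 0.0012, 0.2316]
tcp_rot: [[-0.551, 0.834, 0.001], [0.834, 0.551, 0.0], [-0.0, 0.001, -1.0]]
force: [1.2, -0.1, 0.3]
gripper_width: 0.0854
```

```bash
python3 -m pendant '[[0.22,0.42,0,0,0,0.29,0],[0.22,0.42,0,0,0,0.29,0],[0.22,0.42,0,0,0,0.29,0],[0.22,0.42,0,0,0,0.29,0],[0.22,0.42,0,0,0,0.29,100]]'; python3 -m pendant '[[0,0,-0.2,0,0,0.29,100],[0,0,-0.2,0,0,0.29,100],[0,0,-0.2,0,0,0.29,100],[0,0,-0.2,0,0,0.29,100],[0,0,-0.2,0,0,0.29,100]]'; python3 -c "
from h import *
o=get_obs();print(o['position'],np.degrees(np.arctan2(o['tcp_rot'][1][0],o['tcp_rot'][0][0])),o['qpos'],o['gripper_width'],o['clock'])"
```

```text
clock: 2.78
position: [0.5661, 0.2121, 0.2297]
tcp_rot: [[-0.997, 0.074, -0.002], [0.074, 0.997, 0.0], [0.002, 0.0, -1.0]]
force: [0.2, -0.1, -0.4]
gripper_width: 0.0697
clock: 3.4
position: [0.5655, 0.2087, 0.1311]
tcp_rot: [[-0.673, -0.74, -0.0], [-0.74, 0.673, -0.0], [0.0, 0.0, -1.0]]
force: [-0.4, -0.2, -0.2]
gripper_width: 0.0521
[0.56548981 0.20872603 0.1310877 ] -132.27799302603796 [ 2.59528369e-01  2.42785083e-01  1.39218377e+00  5.35255203e-05
  1.50705413e+00 -2.14417748e+00] 0.052066752179336505 3.4
```

```bash
python3 -m pendant '[[0,0,-0.1,0,0,0.029,100],[0,0,-0.2,0,0,0.029,100],[0,0,-0.254,0,0,0.029,100],[0,0,-0.254,0,0,0.029,170],[0,0,-0.254,0,0,0.029,255]]' 20; python3 -m pendant '[[0,0,0,0,0,0,255],[0,0,0,0,0,0,255],[0,0,0,0,0,0,255]]'; python3 - <<'E'
from h import *
q=fit(np.load('q.npy'),save='1'); k=show(q); np.save('q1.npy',q)
o=get_obs();print(o['position'],np.degrees(np.arctan2(o['tcp_rot'][1][0],o['tcp_rot'][0][0])),o['gripper_width'])
overlay(q,'pics/scene1.png','pics/ov1.png')
E
```

```text
clock: 4.03
position: [0.5666, 0.209, 0.0059]
tcp_rot: [[-0.607, -0.795, 0.002], [-0.795, 0.607, 0.001], [-0.002, -0.001, -1.0]]
force: [0.0, -0.8, -0.8]
gripper_width: 0.0158
clock: 4.4
position: [0.5667, 0.209, 0.0059]
tcp_rot: [[-0.607, -0.795, 0.003], [-0.795, 0.607, 0.001], [-0.003, -0.002, -1.0]]
force: [0.1, 0.4, 2.6]
gripper_width: 0.0153
cost 15.39 2412
q [684.015 189.211   1.504   1.419   1.419]
{'b': [684.01, 189.21], 'hb': [661.94, 128.54], 'mm': [597.51, 124.38], 'hs': [538.93, 146.58], 'sm': [547.52, 193.65], 'th': 1.5, 'tm': 2.92, 'ts': 4.34, 'bun': [666.05, 190.41]}
[0.56671826 0.20901686 0.00593276] -127.36711415822731 0.014751605312720508
```

View pics/ov1.png

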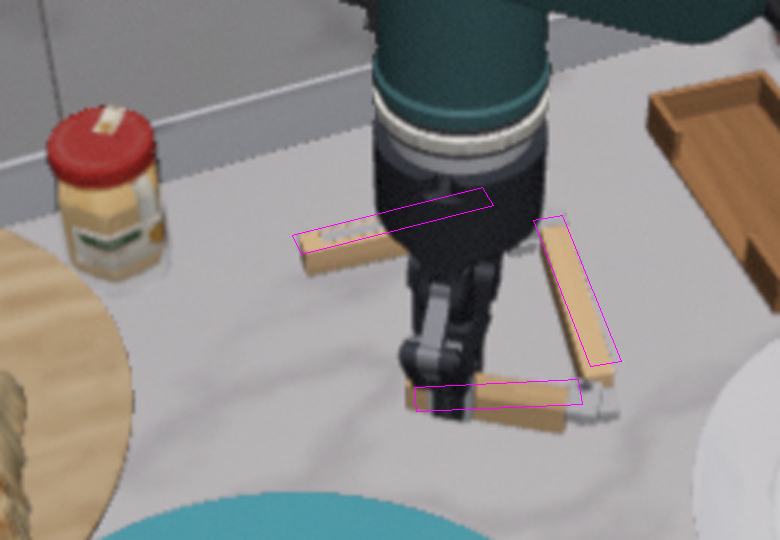

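```bash
cat >> h.py <<'E'
def arc(c,p,ang,n):
    c,p=np.array(c,float),np.array(p,float)
    for i in range(1,n+1):
        a=ang*i/n; d=c+R2(a)@(p-c)-p; print(np.round(d/500,3),round(a/np.pi,3))
E
python3 -c "
from h import *
arc([536.06,153.4],[566.7,209],-.77,5)"
```

```text
[ 0.016 -0.011] -0.049
[ 0.031 -0.024] -0.098
[ 0.043 -0.039] -0.147
[ 0.053 -0.056] -0.196
[ 0.06  -0.074] -0.245
```

```bash
python3 -m pendant '[[0.016,-0.011,0,0,0,-0.049,255],[0.031,-0.024,0,0,0,-0.098,255],[0.043,-0.039,0,0,0,-0.147,255],[0.053,-0.056,0,0,0,-0.196,255],[0.06,-0.074,0,0,0,-0.245,255]]'; python3 -m pendant '[[0,0,0,0,0,0,255],[0,0,0,0,0,0,200],[0,0,0,0,0,0,185],[0,0,0,0,0,0,185],[0,0,0.02,0,0,0,185]]'; python3 -m pendant '[[0,0,0.1,0,0,0,185],[0,0,0.2,0,0,0,185],[0,0,0.28,0,0,0,100],[0,0,0.28,0,0,0,0]]';  python3 - <<'E'
from h import *
q=fit(np.load('q.npy')+[0,0,0,0,-.75],save='2'); k=show(q); np.save('q2.npy',q)
o=get_obs();print(o['position'],np.degrees(np.arctan2(o['tcp_rot'][1][0],o['tcp_rot'][0][0])),o['gripper_width'])
overlay(q,'pics/scene2.png','pics/ov2.png')
E
```

```text
clock: 5.12
position: [0.5958, 0.173, 0.0059]
tcp_rot: [[-0.99, -0.144, 0.001], [-0.144, 0.99, 0.003], [-0.001, 0.003, -1.0]]
force: [-2.3, 2.6, 6.5]
gripper_width: 0.0154
clock: 5.75
position: [0.5944, 0.1716, 0.0133]
tcp_rot: [[-0.989, -0.148, -0.003], [-0.148, 0.989, -0.0], [0.003, -0.0, -1.0]]
force: [-0.6, 1.0, -0.5]
gripper_width: 0.0234
clock: 6.25
position: [0.5982, 0.1723, 0.1607]
tcp_rot: [[-0.989, -0.148, 0.011], [-0.148, 0.989, 0.002], [-0.011, 0.001, -1.0]]
force: [0.7, -0.3, -0.9]
gripper_width: 0.0593
cost 11.19 2578
q [6.80693e+02 1.84715e+02 1.47100e+00 1.34600e+00 4.41000e-01]
{'b': [680.69, 184.71], 'hb': [656.63, 124.81], 'mm': [592.13, 127.51], 'hs': [536.23, 155.8], 'sm': [581.87, 170.19], 'th': 1.47, 'tm': 2.82, 'ts': 3.26, 'bun': [662.78, 186.5]}
[0.59558374 0.17178198 0.1549704 ] -171.46834804088755 0.0738055703382579
```

View pics/ov2.png

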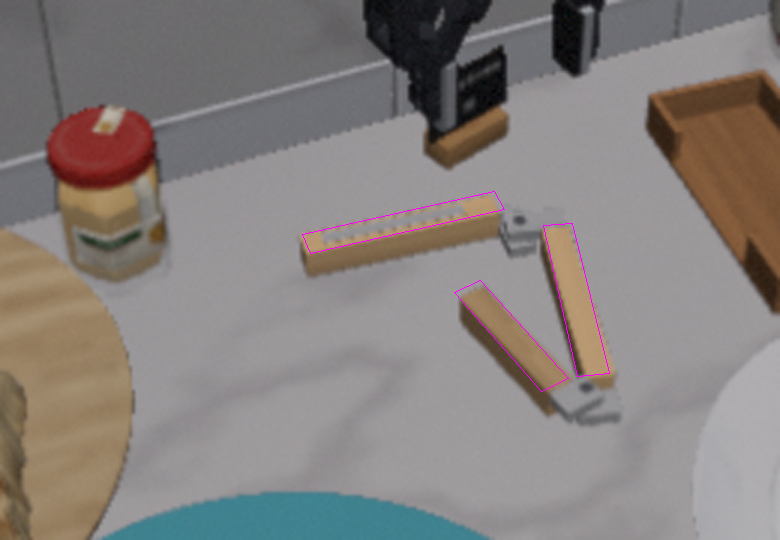

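```bash
python3 -m pendant '[[-0.01,-0.032,0,0,0,-0.05,0],[-0.01,-0.032,-0.1,0,0,-0.1,0],[-0.01,-0.032,-0.15,0,0,-0.147,0],[-0.01,-0.032,-0.2,0,0,-0.147,0],[-0.01,-0.032,-0.24,0,0,-0.147,0]]'; python3 -m pendant '[[0,0,-0.04,0,0,0,0],[0,0,-0.066,0,0,0,0],[0,0,-0.066,0,0,0,0]]'; python3 -m pendant '[[0,0,0,0,0,0,40],[0,0,0,0,0,0,60],[-0.003,-0.01,0,0,0,0,80],[-0.006,-0.02,0,0,0,0,100],[-0.009,-0.028,0,0,0,0,120]]' 20;  python3 -m pendant '[[-0.001,-0.004,0,0,0,0,140],[-0.001,-0.004,0,0,0,0,180],[-0.001,-0.004,0,0,0,0,200],[-0.001,-0.004,0,0,0,0,200],[-0.001,-0.004,0,0,0,0,200]]' 30
python3 - <<'E'
from h import *
im,d=grab_frame("scene"); cv2.imwrite("pics/s3.png",cv2.resize(im[170:350,130:390],None,fx=3,fy=3))
o=get_obs();print(o['position'],np.degrees(np.arctan2(o['tcp_rot'][1][0],o['tcp_rot'][0][0])),o['gripper_width'])
E
```

```text
clock: 6.98
position: [0.5886, 0.1554, 0.0308]
tcp_rot: [[-0.951, 0.308, -0.005], [0.308, 0.951, -0.001], [0.005, -0.002, -1.0]]
force: [0.1, 0.6, 0.8]
gripper_width: 0.0849
clock: 7.35
position: [0.5897, 0.1556, -0.0]
tcp_rot: [[-0.951, 0.308, -0.002], [0.308, 0.951, -0.0], [0.002, -0.001, -1.0]]
force: [-0.8, -0.2, -0.2]
gripper_width: 0.0854
clock: 7.98
position: [0.5861, 0.1415, 0.0016]
tcp_rot: [[-0.951, 0.308, 0.001], [0.308, 0.951, 0.0], [-0.001, 0.001, -1.0]]
force: [1.4, 0.5, 0.1]
gripper_width: 0.0454
clock: 8.6
position: [0.5857, 0.1396, 0.0018]
tcp_rot: [[-0.951, 0.308, 0.0], [0.308, 0.951, -0.0], [-0.0, -0.0, -1.0]]
force: [-1.5, -1.6, 5.2]
gripper_width: 0.0332
[0.58571799 0.13960349 0.00178762] 162.07204912300847 0.03319986733320363
```

View pics/s3.png

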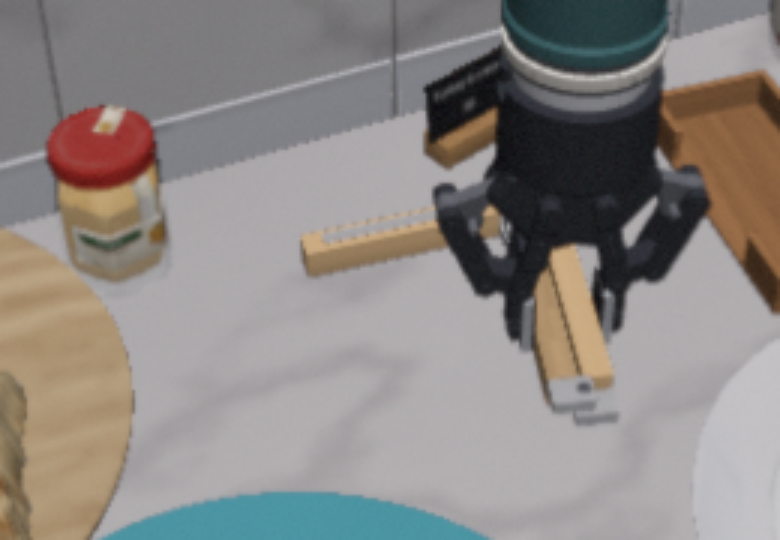

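```bash
python3 -c "
from h import *
arc([657,125.3],[585.7,139.6],-.45,5)
p=np.array([657,125.3])+R2(-.45)@(np.array([585.7,139.6])-[657,125.3]);print()
arc([657,125.3],p,-.45,5)"
```

```text
[0.003 0.013] -0.029
[0.007 0.025] -0.057
[0.013 0.037] -0.086
[0.019 0.048] -0.115
[0.027 0.059] -0.143

[0.008 0.01 ] -0.029
[0.018 0.019] -0.057
[0.028 0.028] -0.086
[0.038 0.035] -0.115
[0.05  0.042] -0.143
```

```bash
python3 -m pendant '[[0.003,0.013,0,0,0,-0.029,200],[0.007,0.025,0,0,0,-0.057,200],[0.013,0.037,0,0,0,-0.086,200],[0.019,0.048,0,0,0,-0.115,200],[0.027,0.059,0,0,0,-0.143,200]]'; python3 -m pendant '[[0.008,0.01,0,0,0,-0.029,200],[0.018,0.019,0,0,0,-0.057,200],[0.028,0.028,0,0,0,-0.086,200],[0.038,0.035,0,0,0,-0.115,200],[0.05,0.042,0,0,0,-0.143,200]]'; python3 -m pendant '[[0,0,0,0,0,0,200],[0,0,0,0,0,0,130],[0,0,0,0,0,0,125],[0,0,0,0,0,0,120],[0,0,0.04,0,0,0,120]]'; python3 -m pendant '[[0,0,0.1,0,0,0,120],[0,0,0.2,0,0,0,100],[0,0,0.32,0,0,0,0],[0,0,0.32,0,0,0,0],[0,0,0.32,0,0,0,0]]';  python3 - <<'E'
from h import *
q=fit([681,185,1.46,.45,.05],save='4'); k=show(q); np.save('q4.npy',q)
o=get_obs();print(o['position'],np.degrees(np.arctan2(o['tcp_rot'][1][0],o['tcp_rot'][0][0])),o['gripper_width'])
overlay(q,'pics/scene4.png','pics/ov4.png')
E
```

```text
clock: 9.28
position: [0.5988, 0.1693, 0.0018]
tcp_rot: [[-0.721, 0.692, -0.001], [0.692, 0.721, -0.0], [0.0, -0.001, -1.0]]
force: [-2.9, -2.1, 6.4]
gripper_width: 0.0328
clock: 9.9
position: [0.6236, 0.1908, 0.0018]
tcp_rot: [[-0.349, 0.937, -0.001], [0.937, 0.349, 0.0], [0.001, -0.001, -1.0]]
force: [-3.0, 1.0, 7.1]
gripper_width: 0.033
clock: 10.52
position: [0.6221, 0.1898, 0.0193]
tcp_rot: [[-0.352, 0.936, -0.005], [0.936, 0.352, -0.001], [0.001, -0.005, -1.0]]
force: [-0.2, 0.1, -0.5]
gripper_width: 0.0452
clock: 11.15
position: [0.6242, 0.1903, 0.183]
tcp_rot: [[-0.352, 0.936, 0.002], [0.936, 0.352, 0.001], [-0.0, 0.002, -1.0]]
force: [-0.2, -0.5, -1.0]
gripper_width: 0.0855
cost 10.18 2622
q [ 6.81294e+02  1.83085e+02  1.45300e+00  4.61000e-01 -1.60000e-02]
{'b': [681.29, 183.09], 'hb': [656.15, 123.62], 'mm': [618.34, 175.95], 'hs': [605.96, 237.36], 'sm': [629.59, 195.75], 'th': 1.45, 'tm': 1.91, 'ts': 1.9, 'bun': [663.42, 185.19]}
[0.623152   0.1900349  0.17990024] 110.58975008164877 0.0856316109947489
```

View pics/ov4.png

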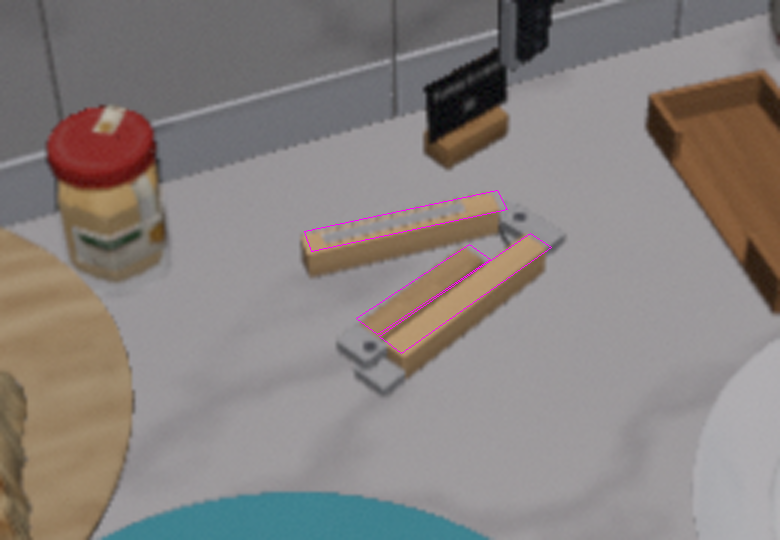

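```bash
python3 -m pendant '[[0.054,-0.083,0,0,0,-0.05,0],[0.054,-0.083,-0.1,0,0,-0.1,0],[0.054,-0.083,-0.16,0,0,-0.151,0],[0.054,-0.083,-0.24,0,0,-0.151,0],[0.054,-0.083,-0.29,0,0,-0.151,0]]'; python3 -m pendant '[[0,0,-0.04,0,0,0,0],[0,0,-0.07,0,0,0,0],[0,0,-0.07,0,0,0,0]]'; python3 -m pendant '[[0,0,0,0,0,0,30],[0.003,0,0,0,0,0,45],[0.006,0,0,0,0,0,60],[0.01,0,0,0,0,0,80],[0.014,0,0,0,0,0,100]]' 20; python3 -m pendant '[[0.002,0,0,0,0,0,120],[0.002,0,0,0,0,0,150],[0.002,0,0,0,0,0,150],[0.002,0,0,0,0,0,150]]' 40; python3 -c "
from h import *
im,d=grab_frame('scene'); cv2.imwrite('pics/s5.png',cv2.resize(im[170:350,130:390],None,fx=3,fy=3))"
```

```text
clock: 11.88
position: [0.6482, 0.1482, 0.0312]
tcp_rot: [[0.115, 0.993, -0.008], [0.993, -0.115, -0.001], [-0.002, -0.007, -1.0]]
force: [-0.1, 0.9, -1.0]
gripper_width: 0.0853
clock: 12.25
position: [0.65, 0.1486, -0.0004]
tcp_rot: [[0.115, 0.993, -0.003], [0.993, -0.115, -0.0], [-0.001, -0.003, -1.0]]
force: [0.5, -0.1, -0.1]
gripper_width: 0.0852
clock: 12.88
position: [0.6593, 0.1488, 0.0028]
tcp_rot: [[0.115, 0.993, 0.003], [0.993, -0.115, 0.0], [0.001, 0.003, -1.0]]
force: [0.5, 0.1, 3.4]
gripper_width: 0.0522
clock: 13.38
position: [0.6596, 0.1489, 0.0031]
tcp_rot: [[0.115, 0.993, 0.002], [0.993, -0.115, 0.0], [0.0, 0.001, -1.0]]
force: [-1.7, -0.1, 6.9]
gripper_width: 0.0506
```

View pics/s5.png

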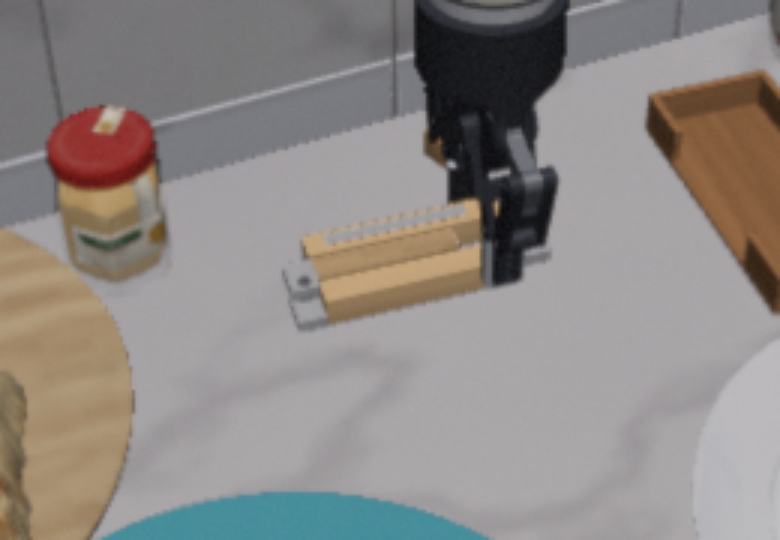

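```bash
python3 -m pendant '[[0,0,0,0,0,0,90],[0,0,0,0,0,0,60],[0,0,0,0,0,0,50],[0,0,0.05,0,0,0,50],[0,0,0.1,0,0,0,50]]'; python3 -m pendant '[[0,0.073,0.1,0,0,0,50],[0,0.073,0.2,0,0,0,50],[0,0.073,0.26,0,0,0,50],[0,0.073,0.26,0,0,0,50]]'; python3 - <<'E'
from h import *
q=fit([681,185,1.46,.02,.02],save='6'); k=show(q); np.save('q6.npy',q)
o=get_obs();print(o['position'],np.degrees(np.arctan2(o['tcp_rot'][1][0],o['tcp_rot'][0][0])),o['gripper_width'])
overlay(q,'pics/scene6.png','pics/ov6.png')
# tray
for c in("top","scene"):
    im,d=grab_frame(c)
    for r in cut_out(c,"tray_floor")[:1]:
        P=pts(c,cv2.erode(r['pixels'].astype(np.uint8),np.ones((3,3)))>0,d)*1000; print(c,r['confidence'],cv2.minAreaRect(P[P[:,2]>22][:,:2].astype(np.float32)),cv2.minAreaRect(P[P[:,2]>-10][:,:2].astype(np.float32)))
        f=P[P[:,2]<9]; print(f.mean(0))
E
```

```text
clock: 14.05
position: [0.6583, 0.1486, 0.0507]
tcp_rot: [[0.115, 0.993, -0.002], [0.993, -0.115, -0.0], [-0.001, -0.002, -1.0]]
force: [1.0, -0.9, 0.9]
gripper_width: 0.0684
clock: 14.55
position: [0.6606, 0.1857, 0.1852]
tcp_rot: [[0.115, 0.993, 0.007], [0.993, -0.115, 0.001], [0.002, 0.007, -1.0]]
force: [-0.2, -0.1, -0.4]
gripper_width: 0.0686
cost 9.63 2737
q [ 6.79273e+02  1.84397e+02  1.41500e+00 -2.00000e-03  3.80000e-02]
{'b': [679.27, 184.4], 'hb': [651.89, 125.93], 'mm': [643.83, 189.99], 'hs': [662.44, 249.81], 'sm': [665.76, 202.07], 'th': 1.42, 'tm': 1.41, 'ts': 1.45, 'bun': [661.49, 187.18]}
[0.65853815 0.18507571 0.17988227] 83.40389863936174 0.06808989818663759
top 0.65 ((631.34619140625, -15.286731719970703), (75.20445251464844, 165.6998748779297), 84.12811279296875) ((630.84130859375, -19.47850799560547), (76.36833953857422, 168.02622985839844), 88.2924575805664)
[634.26458405 -20.7879787    6.33906982]
scene 0.65 ((629.7637939453125, -16.122589111328125), (77.36000061035156, 168.06185913085938), 84.08391571044922) ((629.15234375, -20.191360473632812), (86.38262939453125, 168.2161865234375), 83.71248626708984)
[633.39846625 -17.77409771   5.83547734]
```

View pics/ov6.png

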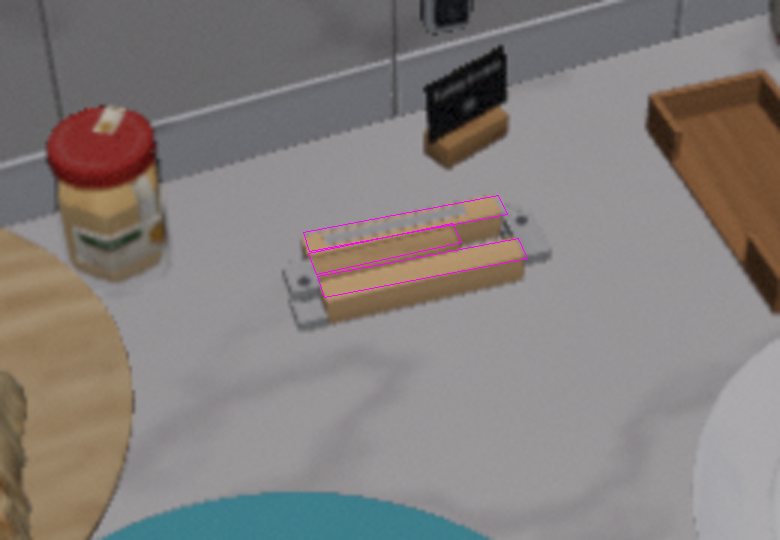

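```bash
python3 -m pendant '[[0.005,0.004,-0.1,0,0,-0.008,50],[0.005,0.004,-0.2,0,0,-0.008,50],[0.005,0.004,-0.28,0,0,-0.008,50],[0.005,0.004,-0.33,0,0,-0.008,50],[0.005,0.004,-0.352,0,0,-0.008,50]]'; python3 -m pendant '[[0,0,0,0,0,0,50],[0,0,0,0,0,0,90],[0,0,0,0,0,0,150],[0,0,0,0,0,0,150],[0,0,0,0,0,0,150]]' 60; python3 -m pendant '[[0,0,0,0,0,0,150],[0,0,0.03,0,0,0,150],[0,0,0.07,0,0,0,150],[0,0,0.12,0,0,0,150],[0,0,0.16,0,0,0,150]]'; python3 - <<'E'
from h import *
o=get_obs();print(o['force'],o['position'],o['gripper_width'])
P=[]
for c in("top","scene"):
    im,d=grab_frame(c); cv2.imwrite(f'pics/{c}7.png',im)
cv2.imwrite('pics/s7.png',cv2.resize(cv2.imread('pics/scene7.png')[130:310,130:390],None,fx=3,fy=3))
E
```

```text
clock: 15.48
position: [0.6593, 0.1867, 0.0015]
tcp_rot: [[0.14, 0.99, -0.006], [0.99, -0.14, -0.001], [-0.002, -0.006, -1.0]]
force: [0.2, -0.1, -0.2]
gripper_width: 0.0687
clock: 16.1
position: [0.6634, 0.1875, 0.0082]
tcp_rot: [[0.14, 0.99, 0.005], [0.99, -0.14, 0.001], [0.002, 0.005, -1.0]]
force: [1.6, -0.1, 6.0]
gripper_width: 0.0494
clock: 16.73
position: [0.6616, 0.1874, 0.0872]
tcp_rot: [[0.14, 0.99, 0.001], [0.99, -0.14, 0.0], [0.0, 0.001, -1.0]]
force: [0.8, 0.2, -2.8]
gripper_width: 0.0494
[ 0.77200879  0.17543358 -2.75447478] [0.66164742 0.1873682  0.08718652] 0.04940646280649296
```

View pics/s7.png

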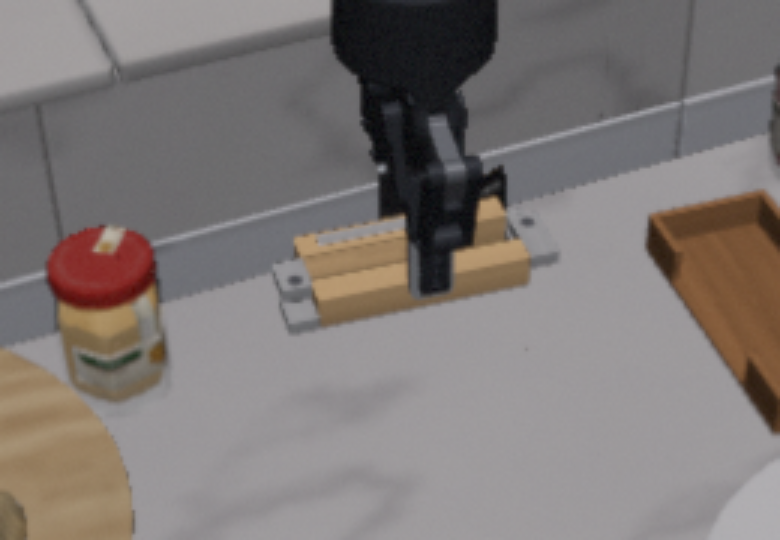

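```bash
python3 -m pendant '[[-0.006,-0.04,0,0,0,-0.049,150],[-0.012,-0.08,0,0,0,-0.098,150],[-0.018,-0.12,0,0,0,-0.147,150],[-0.024,-0.16,0,0,0,-0.196,150],[-0.03,-0.2,0,0,0,-0.244,150]]'; python3 -m pendant '[[-0.006,-0.04,0,0,0,-0.049,150],[-0.012,-0.08,0,0,0,-0.098,150],[-0.018,-0.12,0,0,0,-0.147,150],[-0.024,-0.16,0,0,0,-0.196,150],[-0.032,-0.206,0,0,0,-0.244,150]]';  python3 -m pendant '[[0,0,-0.03,0,0,0,150],[0,0,-0.05,0,0,0,150],[0,0,-0.05,0,0,0,150]]'; python3 - <<'E'
from h import *
o=get_obs();print(o['position'],np.degrees(np.arctan2(o['tcp_rot'][1][0],o['tcp_rot'][0][0])),o['gripper_width'])
for c in("top","scene"):
    im,d=grab_frame(c); cv2.imwrite(f'pics/{c}8.png',im)
    X=pts(c,np.ones(d.shape,bool),d); k=(abs(X[:,0]-.63)<.09)&(abs(X[:,1]+.016)<.04)&(X[:,2]>.064)&(X[:,2]<.082)
    print(c,k.sum(),cv2.minAreaRect((X[k,:2]*1000).astype(np.float32)), np.percentile(X[k,2],[5,50,95]))
a=cv2.imread('pics/scene8.png')[110:310,270:460]; b=cv2.imread('pics/top8.png')[150:350,280:470]
cv2.imwrite('pics/s8.png',cv2.resize(np.hstack([a,b]),None,fx=2.1,fy=2.1,interpolation=cv2.INTER_CUBIC))
E
```

```text
clock: 17.45
position: [0.6457, 0.0866, 0.0841]
tcp_rot: [[0.791, 0.612, -0.002], [0.612, -0.791, -0.0], [-0.002, -0.001, -1.0]]
force: [0.9, -0.1, -4.3]
gripper_width: 0.0496
clock: 18.08
position: [0.6297, -0.0162, 0.0842]
tcp_rot: [[0.994, -0.107, -0.002], [-0.107, -0.994, 0.0], [-0.002, -0.0, -1.0]]
force: [1.0, 0.2, -4.4]
gripper_width: 0.0493
clock: 18.45
position: [0.629, -0.0147, 0.0577]
tcp_rot: [[0.995, -0.101, -0.005], [-0.101, -0.995, 0.001], [-0.005, -0.0, -1.0]]
force: [-0.5, -0.3, -4.3]
gripper_width: 0.0494
[ 0.62897906 -0.01472714  0.05773747] -5.781946018176548 0.04941550270420883
top 511 ((631.5341796875, 2.513824462890625), (41.6933708190918, 140.23353576660156), 88.36566162109375) [0.06724129 0.06987437 0.07263621]
scene 1292 ((618.4749145507812, -13.3204345703125), (77.25020599365234, 122.18321228027344), 77.49323272705078) [0.06570793 0.07049379 0.07639713]
```

View pics/s8.png

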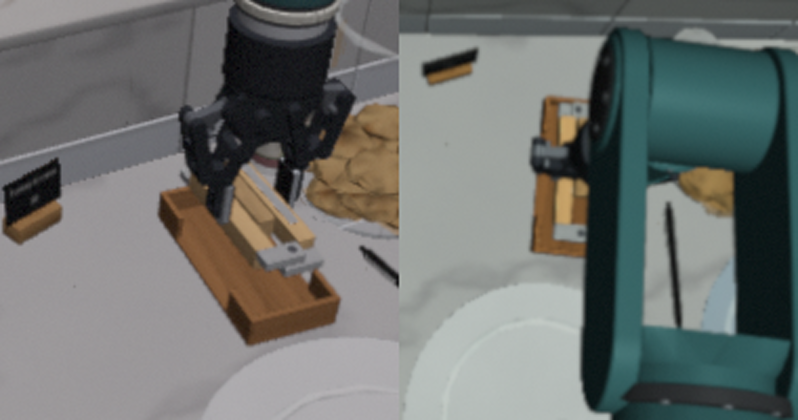

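```bash
python3 -m pendant '[[0,0,-0.02,0,0,0,150],[0,0,-0.04,0,0,0,150],[0,0,-0.06,0,0,0,150],[0,0,-0.076,0,0,0,150],[0,0,-0.084,0,0,0,150]]'; python3 -m pendant '[[0,0,0,0,0,0,150],[0,0,0,0,0,0,150]]'; python3 -c "
from h import *
im,d=grab_frame('scene')
X=pts('scene',np.ones(d.shape,bool),d); k=(abs(X[:,0]-.63)<.05)&(abs(X[:,1]+.016)<.02)&(X[:,2]>.012)&(X[:,2]<.05);print(np.percentile(X[k,2],[10,50,90]))"
```

```text
clock: 19.18
position: [0.63, -0.0157, 0.0173]
tcp_rot: [[0.995, -0.102, -0.001], [-0.102, -0.995, 0.0], [-0.001, 0.0, -1.0]]
force: [-0.6, -0.1, -3.9]
gripper_width: 0.0495
clock: 19.42
position: [0.6309, -0.0158, 0.0189]
tcp_rot: [[0.995, -0.102, 0.001], [-0.102, -0.995, -0.0], [0.001, 0.0, -1.0]]
force: [0.2, 0.7, -3.9]
gripper_width: 0.0495
[0.02366226 0.0300921  0.03176545]
```

```bash
python3 -m pendant '[[0,0,-0.004,0,0,0,150],[0,0,-0.008,0,0,0,150],[0,0,-0.01,0,0,0,150],[0,0,-0.01,0,0,0,150]]'
```

```text
clock: 19.98
position: [0.6306, -0.0158, 0.0143]
tcp_rot: [[0.995, -0.102, 0.0], [-0.102, -0.995, -0.0], [0.0, 0.0, -1.0]]
force: [-2.4, 0.7, 1.9]
gripper_width: 0.0494
```

Contact with the floor (the weight is gone from the wrist). I'll release, back off and check.

```bash
python3 -m pendant '[[0,0,0,0,0,0,120],[0,0,0,0,0,0,80],[0,0,0,0,0,0,50],[0,0,0,0,0,0,50],[0,0,0.03,0,0,0,50]]'; python3 -m pendant '[[0,0,0.1,0,0,0,50],[0,0,0.2,0,0,0,50],[0,0,0.3,0,0,0,50],[0,0,0.36,0,0,0,50]]'; python3 -m pendant '[[0,-0.12,0,0,0,0,50],[0,-0.24,0,0,0,0,50],[0,-0.36,0,0,0,0,50],[0,-0.45,0,0,0,0,50],[0,-0.45,0,0,0,0,50]]'; python3 - <<'E'
from h import *
for c in("top","scene"):
    im,d=grab_frame(c); cv2.imwrite(f'pics/{c}9.png',im)
    X=pts(c,np.ones(d.shape,bool),d)
    k=(abs(X[:,0]-.631)<.1)&(abs(X[:,1]+.016)<.06)&(X[:,2]>.015)&(X[:,2]<.04); print(c,cv2.minAreaRect((X[k,:2]*1000).astype(np.float32)))
    for t in("honey_jar_mid","price_block_1_mid","trivet" if 0 else "base_bar_mid","middle_bar_mid","short_bar_mid"):
        for r in cut_out(c,t)[:1]:
            P=pts(c,r["pixels"],d); z=P[:,2]; Q=P[z>np.percentile(z,95)-.006]
            rc=cv2.minAreaRect((Q[:,:2]*1000).astype(np.float32)); print(c,t,round(r["confidence"],2),"ztop",np.round(np.percentile(z,95),3),np.round(rc[0],1),np.round(rc[1],1),round(rc[2],1))
a=cv2.imread('pics/scene9.png')[160:310,300:460]; b=cv2.imread('pics/top9.png')[165:315,300:430]
cv2.imwrite('pics/s9.png',cv2.resize(np.hstack([a,b]),None,fx=2.7,fy=2.7,interpolation=cv2.INTER_CUBIC))
E
```

```text
clock: 20.6
position: [0.6293, -0.0156, 0.0271]
tcp_rot: [[0.995, -0.102, -0.004], [-0.102, -0.995, 0.0], [-0.004, 0.0, -1.0]]
force: [-0.5, -0.1, -0.3]
gripper_width: 0.069
clock: 21.1
position: [0.6316, -0.0159, 0.2138]
tcp_rot: [[0.995, -0.102, 0.007], [-0.102, -0.995, -0.001], [0.007, 0.0, -1.0]]
force: [-0.1, 0.8, -0.2]
gripper_width: 0.0687
clock: 21.72
position: [0.6299, -0.2447, 0.2089]
tcp_rot: [[0.994, -0.108, 0.001], [-0.108, -0.994, -0.001], [0.001, 0.001, -1.0]]
force: [0.7, 0.7, 1.2]
gripper_width: 0.0688
top ((630.9485473632812, -16.89824676513672), (78.60748291015625, 167.82260131835938), 84.446044921875)
top honey_jar_mid 0.62 ztop 0.089 [737.4 331. ] [52.5 53.7] 47.1
top price_block_1_mid 0.76 ztop 0.058 [749.8 118.8] [ 2.2 57. ] 17.3
top base_bar_mid 0.75 ztop 0.029 [632.1 -16.1] [ 52.8 139.8] 85.5
top middle_bar_mid 0.66 ztop 0.029 [632.8  -7.1] [ 34.8 139.7] 85.8
top short_bar_mid 0.87 ztop 0.029 [654.5 -17.3] [23.9 94.5] 88.9
scene ((630.4878540039062, -17.883323669433594), (81.03073120117188, 169.22398376464844), 84.06017303466797)
scene honey_jar_mid 0.96 ztop 0.087 [736.7 330.7] [55.8 55.7] 46.1
scene price_block_1_mid 0.67 ztop 0.056 [749.1 115.5] [ 5.2 61.5] 17.3
scene base_bar_mid 0.67 ztop 0.027 [631.2 -15.3] [ 54.1 142.6] 86.3
scene middle_bar_mid 0.8 ztop 0.027 [633.8  -6.2] [ 41.7 146.6] 87.0
scene short_bar_mid 0.87 ztop 0.028 [652.5 -17.2] [22.1 93.5] 89.8
```

View pics/s9.png

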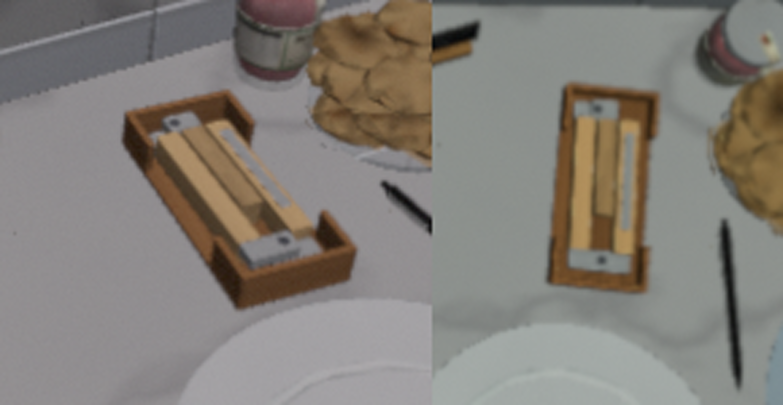

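The trivet lies flat and folded in the tray. It is about 2 mm off centre and 1–2° out of line, and the jar and sign have not moved.

```bash
python3 -c "
from plant import *
print(finish_job())"
```

```text
the job is handed in; nothing more can be done
None
```

The trivet is folded and lying flat in its tray, and the job was handed in at about 22 s of the 69 s allowed; no verdict was reported.

- **Folding:** I gripped the short bar, swung it partly in, then squeezed it flat against the middle bar while the middle bar stood at about 1.35 rad. I then swung that pair round to about 0.46 rad and squeezed it against the base bar. A check on the table read both hinges within about 0.04 rad of closed.
- **Placing:** I lifted the folded trivet across its middle and lowered it until the wrist force showed it resting on the tray floor. Only then did I release it and back the gripper away.

Last checks:
- **Position:** the trivet's centre is about 1–3 mm from the tray's and in line to within about 2° (0.04 rad).
- **Height:** its top is at 27–29 mm, against 26 mm expected for lying on the floor, so it is flat within camera accuracy.
- **Width:** it measures about 53 mm, which fits a fully folded trivet.
- **Jar and sign:** both read within about 2 mm of where they started.

The cameras and networks disagreed by only a few mm. One fit, taken while the gripper hid the trivet, came out wrong and I did not use it. In the last check the network's outline of the short bar alone was also off, taking in one of the steel ends, so I went by the pictures there.

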